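Wedge the V-rest home in the tapered dovetail of a rotor check stand

TASK

Fit the loose steel V-rest to the rotor check stand: set its dovetail foot down on the stand in front of the wide mouth of the tapered way, slide it in narrow end first under the undercut rails, let go of the block and press it home by feel with 15 to 20 N, low on the rear end of the foot, straight along the way and without lifting it, until it is wedged tight and stays tight when you leave it. Do not ram it or force it sideways: the solid rail must never take more than 14 N. Leave the compressor housing, the rotor and the screwdriver alone.

Things in the scene. Friction and masses are not known exactly. Their poses are not given: they have to be found in the camera images.
- stand: Fixed rotor check stand: steel plate 310 x 110 x 22 mm on the bench. Origin: bench level, on the way's centre line, under the nominal seat; x along the way into its narrow end, y to its left, z up. Plate x -130 to +180, y -55 to +55. Its top (z = 22) is the way's floor and a flat landing before the mouth. Beyond: a fixed V-rest (x 63 to 93, to z = 86), a dial gauge (x 95 to 170, to z = 110).
- way_mouth (a point): Middle of the way's wide mouth, on its floor (stand x = -24 mm). From here to stand x = +50 run two undercut sides 12 mm high, solid rail at +y, darker gib strip at -y. Flanks lean in 30 deg from vertical, closing 3.5 deg a side; the first 10 mm flare 20 deg. Half width at the floor, nominal: 32.4 mm here, 28.8 at stand x = -14, 27.9 at x = 0.
- way_seat (a point): Nominal place of the wedged rest's origin, on the way's floor (stand x = 0, z = 22 mm). Set screws hold the gib strip up to 2 mm in or out of nominal, differently each time and hard to see, so the foot really wedges anywhere from 17 mm before this point to 17 mm past it, and up to 1 mm to either side: it must be felt.
- rest: Loose steel V-rest, about 0.75 kg, standing on its foot. Origin: centre of the sole; x towards the foot's narrow end, z up. Dovetail foot 70 mm long (x), 14 high; sole 57 mm wide at the rear (x = -35), 49 at the front (x = +35), 11 mm narrower at the top of the flanks (z = 12). On it a block 36 mm (x) by 34 mm (y), x -18 to +18, up to z = 64, with a V along x in its top.
- rest_grip (a point): Point inside the block, 44 mm above the sole: grip here across the block's 34 mm (the rest's y). Keep the fingertips 15 mm or more above the sole, to clear the rails.
- rest_heel (a point): Middle of the foot's rear end face (rest x = -35 mm, 7 mm above the sole; face 36 mm wide, 14 high): where to press it home, low down. 3 to 7 N of drag while loose; when it wedges the force climbs steeply within about 1 mm. Pressed high on the block it cocks and strains the rail; lifted while pressed it only hangs in the undercuts and drops loose on release; a few N downward do no harm.
- rail: The way's solid rail, fixed on the stand's +y side, 74 x about 23 x 12 mm, three screws in its top. Origin and axes: as the stand's, but at the height of the way's floor. When the foot wedges, roughly half of the push along the way comes on it sideways.
- housing: Bystander: pale cast compressor housing (a scroll with an upright round inlet), about 180 mm across and 85 mm tall. Origin: centre of its underside.
- rotor: Bystander: turbine rotor lying in a slotted wooden block 40 x 150 x 30 mm (long side along its y), wheel 64 mm across at its -y end, 66 mm tall. Origin: centre of the block's underside.
- driver: Bystander: black-handled screwdriver about 200 mm long lying along its x, handle to -x. Origin: under its middle, at bench level.
Not all that is in view belongs to the job. Of the things that look like the rest, the smallest one is meant.

How it is judged:
By the outcome, as a careful person would: the job done as asked, in the order asked, and still so for the second after the job is handed in, with the robot touching nothing.
It also fails if it takes over 70 s, if anything falls off the work surface, if the arm or the gripper's body presses on something with over 40 N, if the wrist force passes 120 N, or if a joint passes its speed limit or range.

ROBOT

A 6-joint arm with a two-finger parallel gripper is mounted at the origin on the work surface. World frame = base frame: x ahead of the robot, y to its left, z up, the work surface at z = 0. Lengths are in m, angles in rad, forces in N, time in s.
With the tool pointing down it reaches from about 0.3 to 0.85 m from the base axis. Payload 5.4 kg.
Tool frame: the origin (TCP) lies on the centre line of the jaws, within the pads' length; the fingertips stand 8 mm ahead of it and the grasp point (between the pads) lies 11 mm behind it; y points along the fingers, z is the direction in which the jaws open and shut, and the axes are right-handed (so a half turn about y gives the same grasp; the last joint's range is limited). The gripper opens to 85 mm and grips with 20 to 120 N. Pads are 22 mm wide; open, the fingers measure 114 mm over their backs; the gripper's body (76 mm by 85 mm) begins 54 mm behind the grasp point. The pads swing forward as they close: fully open they stand 13 mm farther back than shut.
Start: joints at [-1.483, 0.158, 1.597, -0, 1.386, -0.21], TCP at [0.169, -0.55, 0.239] pointing down, gripper open.
Joint ranges: [-2.91, 2.91], [-0.94, 2.29], [0.18, 2.7], [-1.29, 4.43], [0.17, 2.64], [-3, 3]. Speed limits (rad/s): [2.57, 2.57, 3.14, 3.14, 3.14, 3.14].

INTERFACE

Orientations are given as a unit quaternion [x, y, z, w].
In Python, from bench import ctrl, eyes, sign_off gives the robot as it stands.
- The arm moves only by the tool servo_tool, never from a script. Its argument "increments" is a list of rows, each a list of 3 entries, a list of its own where there are three numbers: the turn, a rotation vector about the world's x, y, z in rad, then the shift along the world's x, y, z in mm, then the finger opening in mm, from 0 to 85.4. A call has 1 to 20 rows; each row is the pose to reach, as a shift and turn from the pose measured when the call began; what a row does not reach only later rows make up. A row lasts 1/8 s, in which the tool goes at most 62.5 mm and 10.7 degrees, less where a joint would pass 70% of its speed; a pose out of reach is approached as far as the arm can. A call with a gripper value outside its range is refused whole. The fingers move at their own pace and stop on an object; "newtons" is the grip in N (left out, the last holds). Time passes only in rows, so rows that repeat a pose let the fingers close. It gives the time, the measured TCP pose, the force and the opening at its end, in the units of the state.
- ctrl.get_state(): the state, without advancing time (a new reading comes with each control period).
- eyes.capture(name): name is "scene" or "top" or "wrist"; returns (picture, depth): 420x560x3 uint8, blue, green, red; 420x560 float32, m along the optical axis (not along the pixel's ray), 0 where there is no reading.
- eyes.camera_params(name): a dict with "fx", "fy", "cx", "cy" (pixels), "R" (3x3) and "t" (3): a world point X has camera coordinates R X + t. Camera axes: x right, y down, z forward; pixel columns grow to the right and rows downward; lengths in m; the calibration is good to about 2 mm. A picture is of the moment at which its call begins: read the wrist's pose just before it. camera_params takes no time and is no camera call; for the wrist camera it gives the pose at the moment of the call.
- sign_off(): hands the job in, once; it reports no verdict.
Trained networks look in the newest picture that a camera, given by its name, has taken for a name from the list of things; names that differ only in an ending like _2 or _b are one class to them, and where a whole thing is asked for, a point or a joint stands for the part that bears it (a point fixed in the world has none). Each returns a list of dicts, best first, with "conf" (0 to 1); they miss things now and then, are a little off and sometimes report something else, mostly with a low value. They report only what shows in the picture. A call takes as long as a camera call. They do not tell look-alikes from the thing itself.
- eyes.masks_of(camera, name): "mask" (420x560 bool, what is visible of it) and "position" ([row, column] in pixels, amid what is visible of it).
The state is a dict: "t": time; "joint_pos": joint angles; "qvel": joint speeds; "joint_efforts": joint torques, N m; "tool_pos": TCP position; "orientation": TCP orientation; "contact_force": force on the tool from outside, world axes, zero at the start; "moment": the same for the moment, N m; "finger_gap": finger opening in m.
Only numpy, scipy, OpenCV 4.12 (cv2) and the standard library are available. Lean on these libraries where they do the work, as an engineer would, in place of code of your own. Each camera call takes 0.05 s, during which the arm holds its last target.

## Working session

There is one attempt and no reset: what is moved stays moved. The work goes in short steps, Python scripts to look and compute and a tool call to move; the robot and the scene stay as the last step left them, time stands still between calls to the robot, and variables do not carry over. Pictures are saved under pics/ and viewed, and the job is handed in when it is done.

Besides the shell and the picture viewer there is one more tool, called after ">>>" as name([rows], argument=value, ...), one row to a line, values as JSON. servo_tool: Moves the arm, as the interface text tells. Its arguments: {"type":"object","properties":{"increments":{"type":"array","items":{"type":"array"}},"newtons":{"type":"number"}},"required":["increments"]}

```bash
mkdir -p pics; ls; cat > h.py <<'E'
import numpy as np, cv2
from bench import ctrl, eyes, sign_off
np.set_printoptions(precision=4,suppress=True)
def cap(n,f):
    p,d=eyes.capture(n); cv2.imwrite('pics/'+f+'.png',p); np.savez('pics/'+f+'.npz',p=p,d=d,**{k:np.array(v) for k,v in eyes.camera_params(n).items()}); return p,d
def load(f): return np.load('pics/'+f+'.npz')
def pts(z):
    d=z['d']; v,u=np.mgrid[:420,:560]
    P=np.stack([(u-z['cx'])/z['fx']*d,(v-z['cy'])/z['fy']*d,d],-1)
    return (P-z['t'])@z['R']
E
python3 - <<'E'
from h import *
s=ctrl.get_state()
for k in s: print(k,np.array(s[k]))
for n in('scene','top','wrist'):
    cap(n,n+'1'); z=load(n+'1'); print(n,z['fx'],z['R'],z['t'])
E
```

```text
pics
t 0.0
joint_pos [-1.4831  0.159   1.5983  0.      1.3862 -0.2101]
qvel [ 0.0002  0.0014 -0.0002  0.0005 -0.0007 -0.0001]
joint_efforts [ -0.0002 -39.6002 -33.1431  -0.0003   0.0083  -0.    ]
tool_pos [ 0.1686 -0.5491  0.2383]
orientation [-0.1049  0.7    -0.6986  0.1049]
contact_force [-0.7684  0.1385 -0.2818]
moment [ 0.0034  0.0017 -0.0314]
finger_gap 0.08524667383282451
scene 424.620715686931 [[ 0.0714  0.9974  0.0116]
 [ 0.8108 -0.0512 -0.5831]
 [-0.5809  0.0511 -0.8123]] [-0.0597 -0.4599  1.622 ]
top 420.21616843682295 [[ 0.0128 -0.9999  0.0017]
 [-0.9779 -0.0129 -0.2086]
 [ 0.2086  0.001  -0.978 ]] [0.0029 0.6114 0.9168]
wrist 293.0626017506169 [[ 0.2936 -0.9559 -0.0011]
 [-0.9152 -0.2815  0.2886]
 [-0.2762 -0.0837 -0.9575]] [-0.5749 -0.0372  0.3788]
```

View pics/scene1.png

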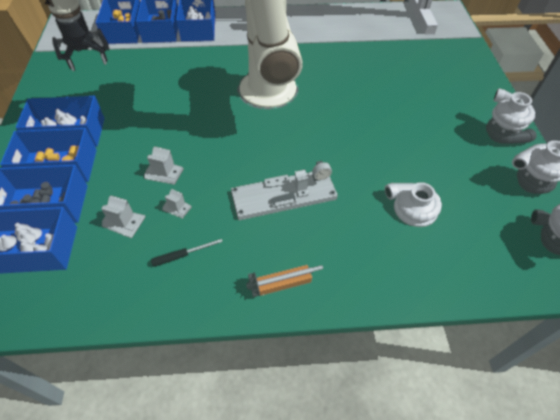

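View pics/top1.png

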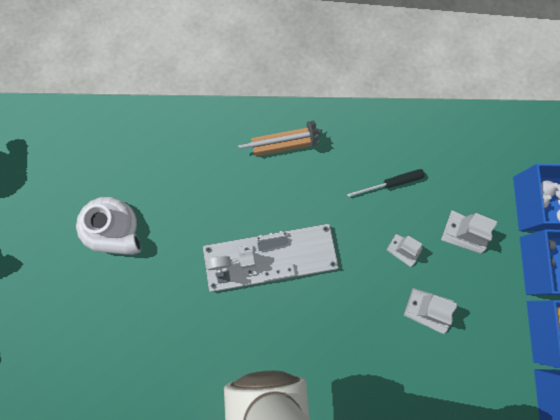

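View pics/wrist1.png

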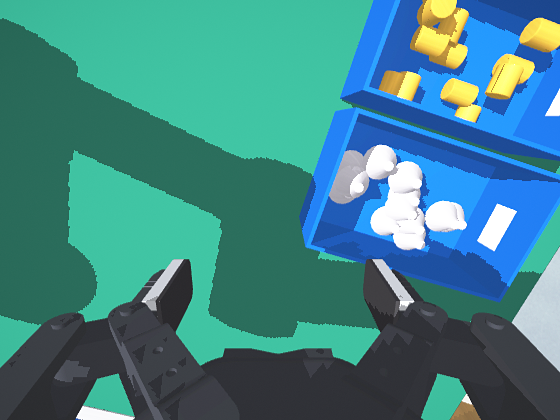

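The top view shows three look-alikes: at (405,248), (470,230) and (432,308). The one at (405,248) is clearly the smallest. I'll check that in an enlarged crop and measure it.

```bash
python3 - <<'E'
from h import *
z=load('top1'); p=z['p']; P=pts(z)
a=cv2.resize(p[195:345,360:510],(600,600),interpolation=cv2.INTER_CUBIC)
cv2.imwrite('pics/crop1.png',a)
b=cv2.resize(p[215:300,195:345],(800,453),interpolation=cv2.INTER_CUBIC)
cv2.imwrite('pics/crop2.png',b)
def rect(sel,n):
    q=P[sel][:,:2]
    r=cv2.minAreaRect((q*1000).astype(np.float32)); print(n,sel.sum(),r)
ph=P[...,2]
for (n,v0,v1,u0,u1,z0,z1) in [('plate',215,300,195,345,.017,.027),('restfoot',230,270,383,426,.006,.022),('resttop',230,270,383,426,.045,.08),('b1',205,255,440,500,.01,.2),('b2',285,335,400,460,.01,.2),('rails',215,300,195,345,.030,.04),('fixedV',215,300,195,345,.06,.09)]:
    m=np.zeros((420,560),bool); m[v0:v1,u0:u1]=1
    sel=m&(ph>z0)&(ph<z1); 
    print(np.percentile(ph[m],[1,25,50,75,99])); rect(sel,n)
E
```

```text
[-0.0043 -0.0004  0.0028  0.0226  0.1074]
plate 4140 ((518.5008544921875, 25.11798095703125), (110.71479034423828, 310.3611145019531), 10.829111099243164)
[-0.0044 -0.0009  0.0014  0.0143  0.0654]
restfoot 303 ((542.1524658203125, -299.62420654296875), (70.54593658447266, 50.17734146118164), 58.97670364379883)
[-0.0044 -0.0009  0.0014  0.0143  0.0654]
resttop 279 ((543.80224609375, -300.6439514160156), (36.6163330078125, 35.84687805175781), 57.56114959716797)
[-0.0042 -0.0004  0.0051  0.0452  0.0927]
b1 1388 ((585.8251953125, -455.2039794921875), (101.50912475585938, 74.70162963867188), 68.10018920898438)
[-0.004  -0.0003  0.0032  0.0384  0.0927]
b2 1313 ((400.7236328125, -351.0782470703125), (102.7539291381836, 68.13330841064453), 65.12940979003906)
[-0.0043 -0.0004  0.0028  0.0226  0.1074]
rails 1001 ((519.7171020507812, 24.825088500976562), (106.8187484741211, 281.8765869140625), 10.321455001831055)
[-0.0043 -0.0004  0.0028  0.0226  0.1074]
fixedV 320 ((494.2129821777344, 111.23551940917969), (39.42414855957031, 108.6578140258789), 20.567291259765625)
```

View pics/crop1.png

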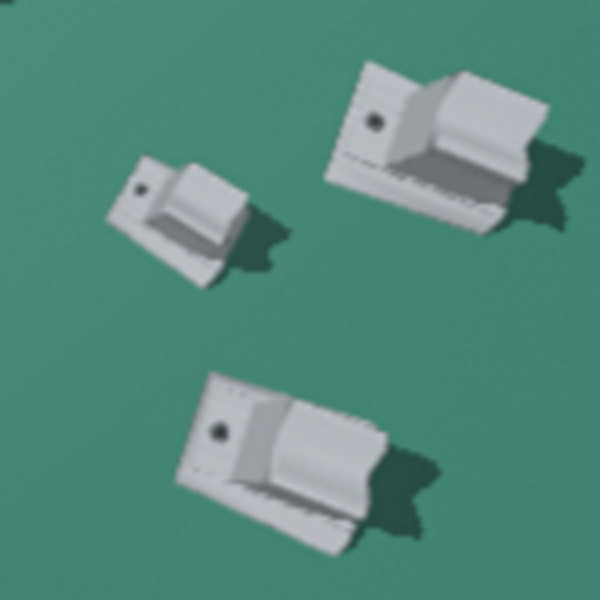

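View pics/crop2.png

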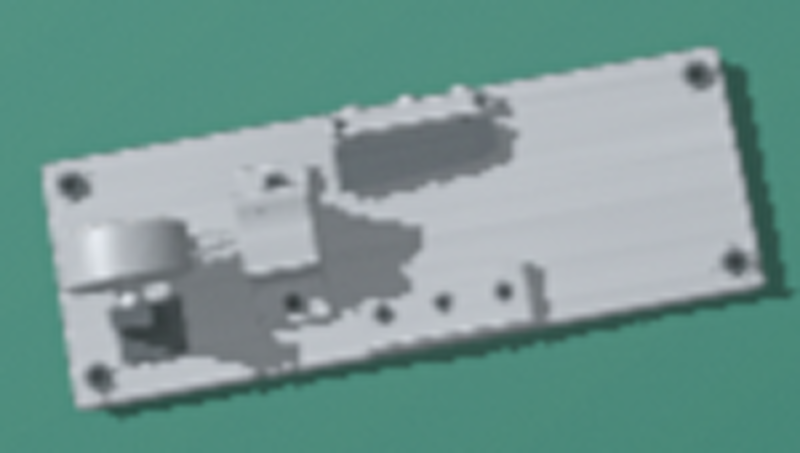

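```bash
python3 - <<'E'
from h import *
from scipy.spatial.transform import Rotation as R
s=ctrl.get_state(); M=R.from_quat(s['orientation']).as_matrix(); print(s['t']); print(M)
for n in('wrist','top','scene'):
    c=eyes.camera_params(n); C=-np.array(c['R']).T@c['t']; print(n,C, M.T@(C-s['tool_pos'])); print(np.array(c['R'])@M)
    
E
```

```text
0.15
[[-0.956  -0.0001  0.2934]
 [-0.2934  0.0014 -0.956 ]
 [-0.0003 -1.     -0.0014]]
wrist [ 0.2394 -0.5283  0.3727] [-0.0738 -0.1341  0.0005]
[[-0.0003 -0.0002  1.    ]
 [ 0.9574 -0.2889  0.0002]
 [ 0.2889  0.9574  0.0003]]
top [0.4066 0.0098 1.0242] [-0.3918 -0.7849 -0.4658]
[[ 0.2811 -0.0031  0.9597]
 [ 0.9387  0.2087 -0.2743]
 [-0.1994  0.978   0.0616]]
scene [ 1.3194 -0.0468  1.0501] [-1.2478 -0.811  -0.1438]
[[-0.3609 -0.0103 -0.9326]
 [-0.7599  0.5829  0.2877]
 [ 0.5406  0.8125 -0.2182]]
```

>>> servo_tool([
  [[0,0,0.1],[50,33,0],85],
  [[0,0,0.2],[95,63,0],85],
  [[0,0,0.3],[145,97,0],85],
  [[0,0,0.4],[195,130,0],85],
  [[0,0,0.5],[245,163,0],85],
  [[0,0,0.6],[295,197,0],85],
  [[0,0,0.7],[340,228,0],85],
  [[0,0,0.73],[374,249,0],85],
  [[0,0,0.73],[374,249,0],85],
  [[0,0,0.73],[374,249,0],85],
])

```text
t: 1.4
tool_pos: [0.542, -0.3005, 0.2381]
orientation: [-0.348, 0.617, -0.615, 0.347]
contact_force: [-0.4, -0.5, -0.6]
finger_gap: 0.0852
```

```bash
python3 - <<'E'
from h import *
s=ctrl.get_state(); print(s['t'],s['tool_pos'],s['orientation'],s['joint_pos'],s['contact_force'])
cap('wrist','w2')
E
```

```text
1.4 [ 0.542  -0.3005  0.2381] [-0.348   0.6166 -0.6151  0.347 ] [-0.7006  0.2756  1.4629 -0.0005  1.4056 -0.1572] [-0.4103 -0.4702 -0.5767]
```

View pics/w2.png

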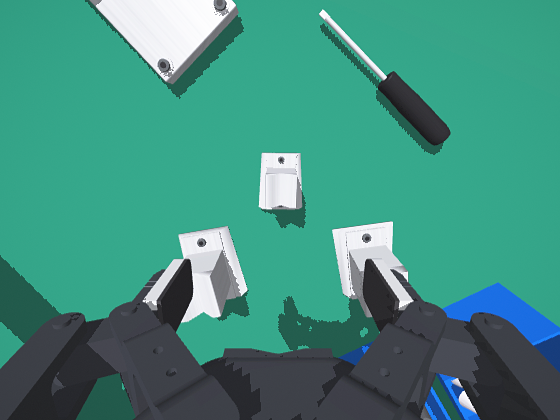

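```bash
python3 - <<'E'
from h import *
z=load('w2'); p=z['p']; P=pts(z)
cv2.imwrite('pics/crop3.png',cv2.resize(p[140:225,230:330],(800,680),interpolation=cv2.INTER_CUBIC))
h=P[...,2]
m=np.zeros((420,560),bool); m[140:225,240:320]=1
for n,a,b in(('foot',.004,.02),('top',.05,.08),('all',.006,.08)):
    q=P[m&(h>a)&(h<b)]; r=cv2.minAreaRect((q[:,:2]*1000).astype(np.float32)); print(n,len(q),r,np.median(q[:,2]),q[:,2].max())
# width along axis using foot-ish heights
th=np.radians(59);ax=np.array([np.cos(th),np.sin(th)]);ay=np.array([-ax[1],ax[0]])
q=P[m&(h>.004)&(h<.02)]; c=np.array([.543,-.3]); s=(q[:,:2]-c)@ax; w=(q[:,:2]-c)@ay
for a in np.arange(-.036,.036,.004):
    k=(s>=a)&(s<a+.004)
    if k.sum()>1: print(round(a*1000),k.sum(),(w[k].min()*1000).round(1),(w[k].max()*1000).round(1))
E
```

```text
foot 1043 ((545.0286254882812, -302.9102783203125), (70.12692260742188, 54.90789031982422), 58.05854415893555) 0.012462802784607369 0.01991735686466403
top 1055 ((544.927490234375, -302.9695739746094), (36.74959945678711, 33.72374725341797), 59.01860427856445) 0.061839223528142306 0.06637213544710045
all 2131 ((544.9597778320312, -302.86737060546875), (70.12692260742188, 51.924251556396484), 58.05854415893555) 0.04721665904504358 0.06637213544710045
-36 93 -30.2 24.7
-32 37 -30.1 24.7
-28 30 -28.6 23.2
-24 27 -28.5 23.2
-20 33 -28.4 23.0
-16 31 -29.8 23.1
-12 28 -28.4 21.6
-8 29 -28.3 22.9
-4 28 -28.2 21.5
0 29 -28.1 22.7
4 23 -28.0 21.4
8 30 -28.0 21.3
12 30 -27.9 21.1
16 142 -26.5 19.9
20 115 -26.5 19.8
24 131 -26.3 19.7
28 128 -26.3 19.7
32 74 -26.3 19.6
```

View pics/crop3.png

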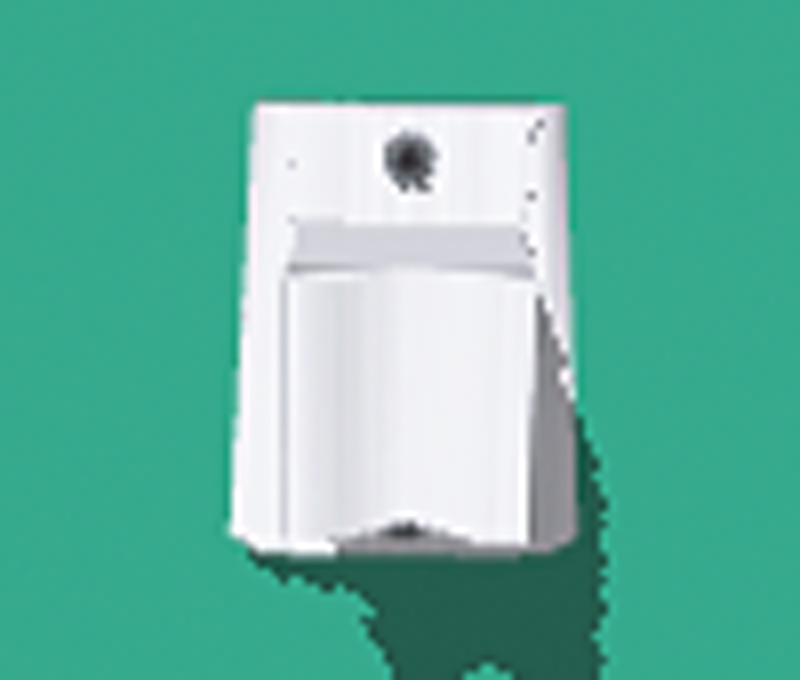

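The crop confirms it. The smallest one, at (405,248) in top and (280,180) in wrist, has a foot about 70 mm long and 55→46 mm wide and a 36×34 block. Its narrow end points to about 58.5° in the world frame. Next is the grasp.

>>> servo_tool([
  [[0,0,-0.007],[3,-2,-40],85],
  [[0,0,-0.007],[3,-2,-80],85],
  [[0,0,-0.007],[3,-2,-120],85],
  [[0,0,-0.007],[3,-2,-150],85],
  [[0,0,-0.007],[3,-2,-175],85],
  [[0,0,-0.007],[3,-2,-193],85],
  [[0,0,-0.007],[3,-2,-204],85],
  [[0,0,-0.007],[3,-2,-205],85],
  [[0,0,-0.007],[3,-2,-205],85],
])

```text
t: 2.58
tool_pos: [0.5453, -0.3034, 0.0342]
orientation: [-0.345, 0.617, -0.617, 0.345]
contact_force: [0.3, -0.2, -1.1]
finger_gap: 0.0849
```

```bash
python3 - <<'E'
from h import *
cap('wrist','w3')
E
```

```text
(no output)
```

View pics/w3.png

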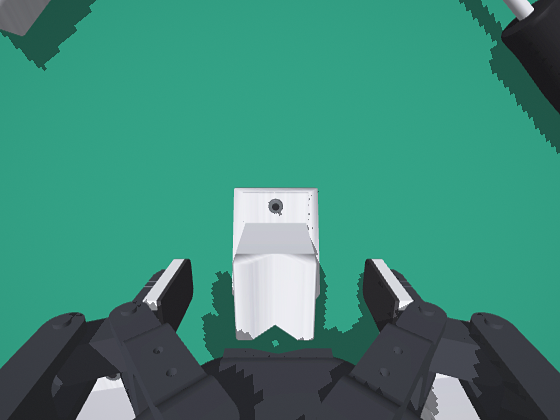

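The block at (275,290) sits between the pads, which are at about columns 190 and 368. Closing now.

>>> servo_tool([
  [[0,0,0],[0,0,0],60],
  [[0,0,0],[0,0,0],45],
  [[0,0,0],[0,0,0],36],
  [[0,0,0],[0,0,0],30],
  [[0,0,0],[0,0,0],25],
  [[0,0,0],[0,0,0],25],
  [[0,0,0],[0,0,0],25],
  [[0,0,0],[0,0,0],25],
], newtons=60)

```text
t: 3.62
tool_pos: [0.5451, -0.3032, 0.0346]
orientation: [-0.345, 0.618, -0.617, 0.345]
contact_force: [-4.3, 3.6, 5.5]
finger_gap: 0.0331
```

```bash
python3 - <<'E'
from h import *
s=ctrl.get_state(); print(s)
cap('wrist','w4')
E
```

```text
{'t': 3.625, 'joint_pos': array([-0.7008,  0.5097,  1.5891, -0.0006,  1.0443, -0.1494]), 'qvel': array([-0.0001,  0.0009,  0.    ,  0.0002,  0.0011, -0.0001]), 'joint_efforts': array([ -0.0897, -45.7628, -28.4872,   0.1974,  -1.3601,   0.0112]), 'tool_pos': array([ 0.5451, -0.3032,  0.0346]), 'orientation': array([-0.3455,  0.6176, -0.6167,  0.3447]), 'contact_force': array([-4.3479,  3.5565,  5.4958]), 'moment': array([ 0.4318,  0.6558, -0.0081]), 'finger_gap': 0.03306890560374889}
```

View pics/w4.png

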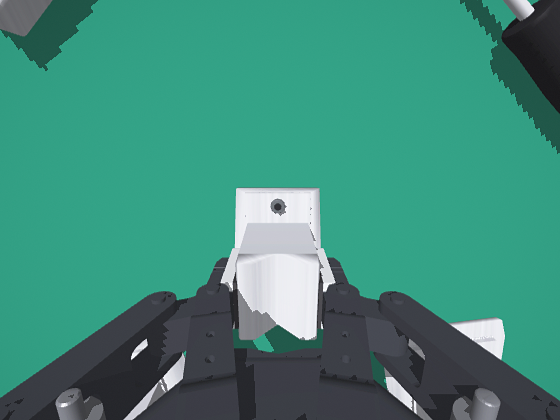

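>>> servo_tool([
  [[0,0,0],[0,0,10],25],
  [[0,0,0],[0,0,35],25],
  [[0,0,0],[0,0,70],25],
  [[0,0,0.05],[0,12,95],25],
  [[0,0,0.13],[-1,40,100],25],
  [[0,0,0.23],[-2,70,100],25],
  [[0,0,0.33],[-3,105,100],25],
  [[0,0,0.43],[-4,140,100],25],
  [[0,0,0.53],[-5,170,100],25],
  [[0,0,0.63],[-6,200,100],25],
  [[0,0,0.7],[-7,222,100],25],
  [[0,0,0.738],[-7,234,100],25],
  [[0,0,0.738],[-7,234,100],25],
  [[0,0,0.738],[-7,234,100],25],
])

```text
t: 5.42
tool_pos: [0.5383, -0.07, 0.1347]
orientation: [0.545, -0.451, 0.451, -0.544]
contact_force: [-0.4, -0.5, -6.5]
finger_gap: 0.0332
```

```bash
python3 - <<'E'
from h import *
s=ctrl.get_state(); print(s['t'],s['tool_pos'],s['orientation'],s['contact_force'],s['joint_pos'],s['moment'])
cap('wrist','w5')
E
```

```text
5.425 [ 0.5383 -0.07    0.1347] [ 0.5448 -0.4515  0.4514 -0.5436] [-0.3819 -0.4616 -6.5441] [-0.3512  0.1819  1.7872 -0.0017  1.1732 -0.5363] [-0.0222 -0.0231 -0.0298]
```

View pics/w5.png

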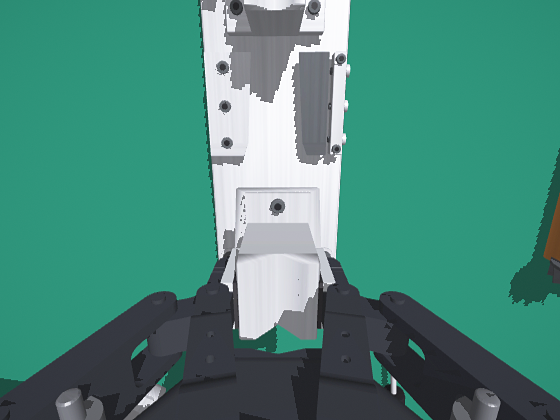

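```bash
python3 - <<'E'
from h import *
from scipy.spatial.transform import Rotation as R
s=ctrl.get_state(); M=R.from_quat(s['orientation']).as_matrix()
print('jaw yaw',np.degrees(np.arctan2(M[1,2],M[0,2])),'down',M[:,1], 'tcp',s['tool_pos'])
z=load('w5'); P=pts(z); h=P[...,2]
th=np.radians(100.8); o=np.array([.525,-.002]); ax=np.array([np.cos(th),np.sin(th)]); ay=np.array([-ax[1],ax[0]])
S=(P[...,:2]-o)@ax*1000; T=(P[...,:2]-o)@ay*1000; H=h*1000
# plate edges by height: row-wise extremes for floor pixels
fl=(abs(H-22)<4)&(abs(T)<70)
print('floor med', np.median(H[fl&(abs(T)<10)&(S<60)]))
E=[]
for a in range(-50,60,6):
    k=fl&(S>=a)&(S<a+6); k2=(abs(H-34)<3)&(S>=a)&(S<a+6)
    r=[a+3]+([T[k].min(),T[k].max()] if k.sum()>3 else [np.nan]*2)
    for lo,hi in((-60,-5),(5,60)):
        kk=k2&(T>lo)&(T<hi); r+=[T[kk].min(),T[kk].max()] if kk.sum()>3 else [np.nan]*2
    print(np.round(r,1))
# rail near edge
for lo,hi in((-60,-25),(25,60)):
    kk=(abs(H-34)<3)&(T>lo)&(T<hi); print('rail S range',np.percentile(S[kk],[1,5,95,99]))
# V fixed
kk=(H>60)&(S>50)&(S<100); print('fixedV',kk.sum(), S[kk].min() if kk.any() else 0, T[kk].min() if kk.any() else 0, T[kk].max() if kk.any() else 0)
# rest foot top: height ~ 100+14
kk=(H>104)&(H<119)&(S<-10)&(abs(T)<40); q=np.stack([S[kk],T[kk]],-1).astype(np.float32); print('foot',cv2.minAreaRect(q),np.median(H[kk]),S[kk].max())
for a in range(-60,-25,4):
    k=kk&(S>=a)&(S<a+4); 
    if k.sum()>3: print(a,T[k].min(),T[k].max())
E
```

```text
jaw yaw 10.636583979874988 down [-0.0012 -0.0011 -1.    ] tcp [ 0.5383 -0.0701  0.1347]
floor med 21.591529502895064
[-47.  -53.4  55.2   nan   nan   nan   nan]
[-41.  -54.2  55.7   nan   nan   nan   nan]
[-35.  -53.7  55.3   nan   nan   nan   nan]
[-29.  -54.2  55.7   nan   nan   nan   nan]
[-23.  -53.8  55.2 -51.1 -23.3  26.   52.4]
[-17.  -41.8  25.5 -51.  -20.6  23.2  52.7]
[-11.  -41.8  23.7 -53.8 -19.7  22.4  52.6]
[ -5.  -42.   22.7 -52.9 -19.6  22.2  52.8]
[  1.  -54.2  22.6 -51.1 -18.7  22.   52.8]
[  7.  -41.9  22.4 -51.2 -18.5  21.8  52.9]
[ 13.  -41.7  22.2 -54.  -18.5  21.5  53. ]
[ 19.  -41.8  22.  -52.8 -17.6  20.7  52.7]
[ 25.  -54.   21.1 -51.3 -17.5  20.4  52.8]
[ 31.  -53.6  20.9 -51.3 -17.4  20.3  52.6]
[ 37.  -41.8  20.7 -53.8 -16.4  20.   53. ]
[ 43.  -41.7  20.5 -53.6 -16.4  19.2  53. ]
[ 49.  -54.2  19.6 -50.6 -16.3  19.   53. ]
[ 55.  -53.9  55.9   nan   nan   nan   nan]
[ 61.  -53.7  55.6 -30.6  -6.1   5.2  25.2]
rail S range [-21.5466 -17.6118  73.0892  80.3293]
rail S range [-22.1132 -18.1906  73.9792  80.9148]
fixedV 1131 63.439270449437934 -16.035304796296533 17.982710392586522
foot ((-51.97449493408203, -0.6689548492431641), (51.21577835083008, 36.717140197753906), 89.11173248291016) 113.30788419987782 -33.804492912875034
-60 -24.83608150825948 24.142366614498336
-56 -25.24580648935345 23.51128529072922
-52 -24.577835044762097 23.20527550034687
-48 -24.399186336636546 23.698090620488752
-44 -24.333428010598197 23.517170953996406
-40 -23.45630276469224 23.207591683254392
-36 -23.992291936350536 22.566056039226577
```

>>> servo_tool([
  [[0,0,0.003],[-1.6,-0.3,-15],25],
  [[0,0,0.003],[-1.6,-0.3,-35],25],
  [[0,0,0.003],[-1.6,-0.3,-55],25],
  [[0,0,0.003],[-1.6,-0.3,-68],25],
  [[0,0,0.003],[-1.6,-0.3,-74],25],
  [[0,0,0.003],[-1.6,-0.3,-76],25],
  [[0,0,0.003],[-1.6,-0.3,-76],25],
  [[0,0,0.003],[-1.6,-0.3,-76],25],
])

```text
t: 6.48
tool_pos: [0.5372, -0.0705, 0.0594]
orientation: [0.545, -0.45, 0.451, -0.544]
contact_force: [-0.1, 0.3, -7.5]
finger_gap: 0.0333
```

```bash
cat > m.py <<'E'
from h import *
import sys
from scipy.spatial.transform import Rotation as R
s=ctrl.get_state(); M=R.from_quat(s['orientation']).as_matrix()
th=np.radians(100.8); o=np.array([.525,-.002]); ax=np.array([np.cos(th),np.sin(th)]); ay=np.array([-ax[1],ax[0]])
d=(s['tool_pos'][:2]-o)*1000; f=s['contact_force']
print('t',s['t'],'S,T,z',d@ax,d@ay,s['tool_pos'][2]*1000,'F along,lat,z',f[:2]@ax,f[:2]@ay,f[2],'yaw',np.degrees(np.arctan2(M[1,2],M[0,2])),'gap',s['finger_gap'],'mom',s['moment'])
if len(sys.argv)>1: cap('wrist',sys.argv[1])
E
python3 m.py w6
```

```text
t 6.475 S,T,z -69.62088404290422 0.8425619975677638 59.38094633080838 F along,lat,z 0.30022996937061347 0.0338879430595576 -7.475386696214351 yaw 10.813638484708676 gap 0.03325452924007314 mom [-0.0229 -0.0162 -0.0376]
```

View pics/w6.png

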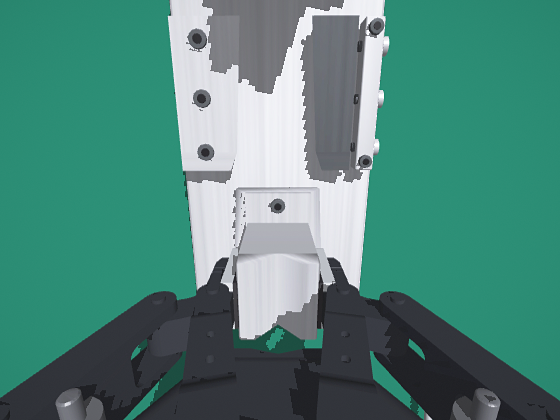

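```bash
cat > meas.py <<'E'
from h import *
import sys
z=load(sys.argv[1]); P=pts(z); h=P[...,2]
th=np.radians(100.8); o=np.array([.525,-.002]); ax=np.array([np.cos(th),np.sin(th)]); ay=np.array([-ax[1],ax[0]])
S=(P[...,:2]-o)@ax*1000; T=(P[...,:2]-o)@ay*1000; H=h*1000
k2=abs(H-34)<3
I=[]
for a in range(-14,50,4):
    k=k2&(S>=a)&(S<a+4); A=k&(T<-5)&(T>-60); B=k&(T>5)&(T<60)
    if A.sum()>3 and B.sum()>3: I.append([a+2,T[A].max(),T[B].min()])
I=np.array(I); pa=np.polyfit(I[:,0],I[:,1],1); pb=np.polyfit(I[:,0],I[:,2],1); print('gib',pa[1],np.degrees(np.arctan(pa[0])),'rail',pb[1],np.degrees(np.arctan(pb[0])))
fl=(abs(H-22)<4)
for a in(-50,-40,-30):
    k=fl&(S>=a)&(S<a+8)&(abs(T)<70)
    if k.any(): print('plate',a,T[k].min(),T[k].max())
c=float(sys.argv[2]) # foot top height
# sharp foot edge profile
kk=(H>c-13)&(H<c+3)&(S<float(sys.argv[3]))&(abs(T)<35)
print('front',S[kk&(H>c-3)].max())
for a in range(-60,-25,4):
    k=kk&(S>=a)&(S<a+4); k3=k&(H>c-3)
    if k3.sum()>3: print(a,'any',T[k].min(),T[k].max(),'top',T[k3].min(),T[k3].max())
E
python3 meas.py w6 38.5 -30
```

```text
gib -19.04571262207329 3.775447236321631 rail 21.975876972186477 -3.3881810169852606
plate -50 -54.07834415579881 55.93851680705845
plate -40 -54.52769393967333 55.83338244360029
plate -30 -53.981535812751254 55.08760240752135
front -34.043792399877596
-60 any -24.485162725564965 26.452728798781795 top -20.52234041874861 21.512060938167593
-56 any -24.399737313775905 26.12758406864085 top -19.80020623211335 21.452331854701104
-52 any -24.208393263687917 25.695292764052446 top -19.04632364647642 20.671262411079027
-48 any -24.064091950870207 25.130294775609364 top -19.520956074881152 20.55112098501761
-44 any -23.86458318404006 25.051028488415323 top -19.34676126589184 20.420208304447776
-40 any -23.889811400389245 24.759730636347076 top -18.729946917550773 20.306327954830284
-36 any -23.535165871176915 24.626489480034945 top -18.50047096261359 20.19173349479711
```

>>> servo_tool([
  [[0,0,0],[-0.7,-0.1,-1],25],
  [[0,0,0],[-0.7,-0.1,-1.5],25],
  [[0,0,0],[-0.7,-0.1,-2],25],
  [[0,0,0],[-0.7,-0.1,-2.4],25],
  [[0,0,0],[-0.7,-0.1,-2.4],25],
])

```text
t: 7.15
tool_pos: [0.5364, -0.0706, 0.0569]
orientation: [0.545, -0.45, 0.451, -0.544]
contact_force: [-1.3, 0.2, -6.2]
finger_gap: 0.0334
```

```bash
python3 m.py
```

```text
t 7.15 S,T,z -69.55907671164468 1.6428056372998754 56.856749716614225 F along,lat,z 0.47198157085318954 1.190738277374029 -6.184621509081332 yaw 10.80954808862415 gap 0.03339587997721019 mom [-0.0066 -0.0006  0.0265]
```

>>> servo_tool([
  [[0,0,0],[0,0,-0.3],25],
  [[0,0,0],[0,0,-0.5],25],
  [[0,0,0],[0,0,-0.5],25],
  [[0,0,0],[0,0,-0.5],25],
])

```text
t: 7.65
tool_pos: [0.5365, -0.0707, 0.0566]
orientation: [0.545, -0.45, 0.451, -0.544]
contact_force: [-2.1, -0.3, -3.2]
finger_gap: 0.0337
```

```bash
python3 m.py
```

```text
t 7.65 S,T,z -69.61167513252332 1.5910165434913444 56.57335616583734 F along,lat,z 0.0863383665234341 2.072058294440153 -3.2116288260220394 yaw 10.809735457384077 gap 0.0337379693150353 mom [0.0165 0.2581 0.046 ]
```

>>> servo_tool([
  [[0,0,0],[0,0,-0.3],25],
  [[0,0,0],[-0.2,1,-0.3],25],
  [[0,0,0],[-0.6,3,-0.3],25],
  [[0,0,0],[-1.1,6,-0.3],25],
  [[0,0,0],[-1.7,9,-0.3],25],
  [[0,0,0],[-2.3,12,-0.3],25],
  [[0,0,0],[-2.9,15,-0.3],25],
  [[0,0,0],[-3.2,17,-0.3],25],
  [[0,0,0],[-3.2,17,-0.3],25],
])

```text
t: 8.78
tool_pos: [0.5335, -0.0535, 0.0565]
orientation: [0.545, -0.45, 0.451, -0.545]
contact_force: [0.6, -1.3, 0.4]
finger_gap: 0.0333
```

```bash
python3 m.py w7; python3 meas.py w7 36 -5
```

```text
t 8.775 S,T,z -52.176648660232374 1.3010555037054397 56.54113211050314 F along,lat,z -1.4107317308912712 -0.3468991965287059 0.393405408059185 yaw 10.817732558722877 gap 0.03332939650573504 mom [-0.0735 -0.1989 -0.097 ]
gib -19.10957144637825 3.688113663487492 rail 21.854339052597464 -3.3978716016514454
plate -50 -53.97436384675176 55.55165635602286
plate -40 -54.18428203228686 55.622673202647306
plate -30 -53.77345018348348 55.039739567629475
front -5.007131369739768
-44 any -34.20444207954237 31.59749008443499 top -19.59688841805721 21.38170126689043
-40 any -33.86130258085417 26.573382161722048 top -19.483393560529166 21.826569841599543
-36 any -27.14272911429885 34.968517737778015 top -19.273176727675114 21.125854127751076
-32 any -34.04154311148975 27.948948528210682 top -19.17287109978629 20.9488331573183
-28 any -23.608864681717865 25.45277189355336 top -19.016744489845188 20.21200036922601
```

View pics/w7.png

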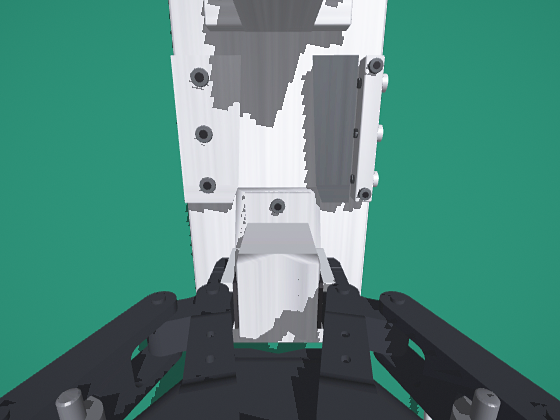

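>>> servo_tool([
  [[0,0,0.004],[-0.4,1,0],25],
  [[0,0,0.008],[-0.9,3,0],25],
  [[0,0,0.008],[-1.3,5,0],25],
  [[0,0,0.008],[-1.7,7,0],25],
  [[0,0,0.008],[-2.1,9,0],25],
  [[0,0,0.008],[-2.1,9,0],25],
])

```text
t: 9.57
tool_pos: [0.5313, -0.0442, 0.0566]
orientation: [0.547, -0.448, 0.449, -0.547]
contact_force: [0.1, -1.5, -0.5]
finger_gap: 0.0332
```

```bash
python3 m.py
```

```text
t 9.575 S,T,z -42.62603365863948 1.6837548667937994 56.55284922324512 F along,lat,z -1.4469871594456116 0.1532639431476501 -0.47019284707996994 yaw 11.27422156423656 gap 0.03322589533234788 mom [-0.2031 -0.1181  0.0394]
```

>>> servo_tool([
  [[0,0,0],[-0.2,1,0],25],
  [[0,0,0],[-0.6,3,0],25],
  [[0,0,0],[-1.0,5,0],25],
  [[0,0,0],[-1.3,7,0],25],
  [[0,0,0],[-1.3,7,0],25],
])

```text
t: 10.2
tool_pos: [0.5299, -0.0368, 0.0565]
orientation: [0.547, -0.448, 0.449, -0.547]
contact_force: [0.8, -1.8, -0.5]
finger_gap: 0.0333
```

```bash
python3 m.py w8
```

```text
t 10.2 S,T,z -35.14933661429944 1.6847650939679366 56.53675248844815 F along,lat,z -1.9516450504041252 -0.40508128526614656 -0.46190714874558647 yaw 11.281072779113623 gap 0.03326402609320478 mom [-0.2085 -0.1238  0.0113]
```

View pics/w8.png

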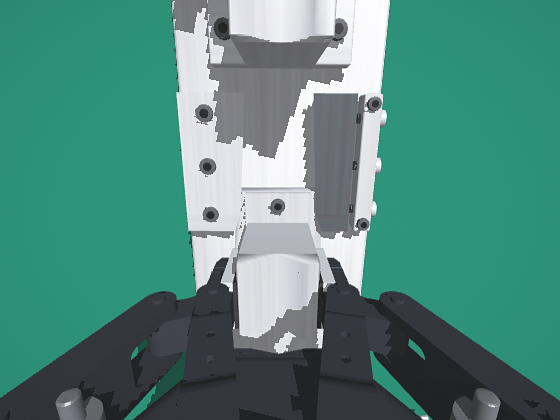

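>>> servo_tool([
  [[0,0,0],[0,0,0],36],
  [[0,0,0],[0,0,0],45],
  [[0,0,0],[0,0,0],60],
  [[0,0,0],[0,0,0],75],
  [[0,0,0],[0,0,0],75],
  [[0,0,0],[0,0,0],75],
  [[0,0,0],[0,0,0],75],
])

```text
t: 11.12
tool_pos: [0.53, -0.0369, 0.0565]
orientation: [0.547, -0.448, 0.449, -0.547]
contact_force: [0.1, -0.3, 0.3]
finger_gap: 0.0748
```

```bash
python3 m.py w9; python3 meas.py w9 36 -5
```

```text
t 11.125 S,T,z -35.17443773250585 1.6653424218522095 56.54911567169764 F along,lat,z -0.3578508913936355 -0.07538894245140078 0.33959914031824406 yaw 11.274596284030933 gap 0.07482567772450181 mom [0.0302 0.0111 0.0413]
gib -11.031847475797491 -10.672440485925078 rail 12.114115437824394 13.731651305715317
plate -50 -53.922888711756094 54.87948317687105
plate -40 -54.379352102295 55.51309779898899
plate -30 -53.83712320314862 54.94837304401197
front -5.002106998592984
-28 any -24.45631283567779 34.072814257228664 top -19.182431797366316 22.467415603472976
```

View pics/w9.png

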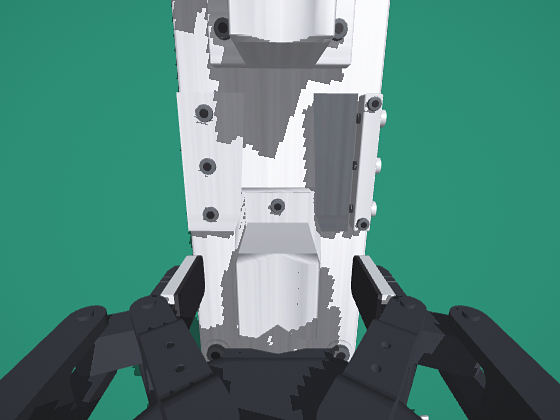

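>>> servo_tool([
  [[0,0,0],[0,0,15],75],
  [[0,0,0],[0,0,35],75],
  [[0,0,0],[0,0,52],75],
  [[0.04,0.008,-0.004],[1,-5,60],70],
  [[0.08,0.016,-0.008],[4,-20,60],50],
  [[0.12,0.023,-0.008],[7,-38,60],25],
  [[0.167,0.032,-0.008],[10,-53,60],0],
  [[0.167,0.032,-0.008],[11.6,-61,60],0],
  [[0.167,0.032,-0.008],[11.6,-61,60],0],
  [[0.167,0.032,-0.008],[11.6,-61,60],0],
  [[0.167,0.032,-0.008],[11.6,-61,60],0],
], newtons=30)

```text
t: 12.55
tool_pos: [0.5414, -0.097, 0.1166]
orientation: [-0.505, 0.495, -0.403, 0.581]
contact_force: [-0.4, -0.4, 0.2]
finger_gap: -0.0
```

```bash
python3 m.py w10; python3 - <<'E'
from h import *
from scipy.spatial.transform import Rotation as R
print(R.from_quat(ctrl.get_state()['orientation']).as_matrix())
E
```

```text
t 12.55 S,T,z -96.4286321916136 1.669192887407873 116.6307918034005 F along,lat,z -0.30440881299596495 0.415751787018833 0.19328373329701395 yaw 10.875685271003302 gap -3.616684429478234e-05 mom [-0.0627 -0.044  -0.0172]
[[ 0.1859 -0.0313  0.9821]
 [-0.968   0.1658  0.1885]
 [-0.1687 -0.9857  0.0005]]
```

View pics/w10.png

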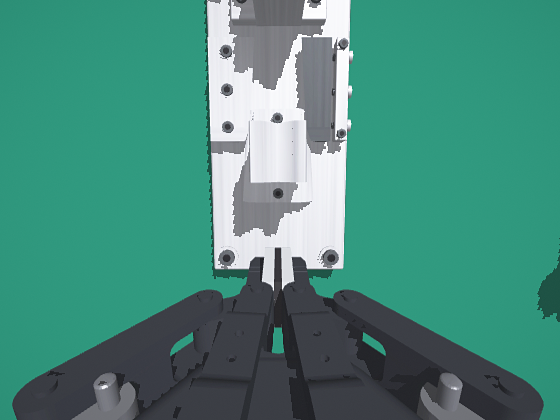

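>>> servo_tool([
  [[0,0,0],[0,0,-20],0],
  [[0,0,0],[0,0,-45],0],
  [[0,0,0],[0,0,-65],0],
  [[0,0,0],[0,0,-76],0],
  [[0,0,0],[0,0,-80],0],
  [[0,0,0],[0,0,-82],0],
  [[0,0,0],[0,0,-82],0],
  [[0,0,0],[0,0,-82],0],
])

```text
t: 13.6
tool_pos: [0.5419, -0.0974, 0.0352]
orientation: [-0.505, 0.494, -0.403, 0.582]
contact_force: [-0.4, 0.4, -1.2]
finger_gap: -0.0001
```

```bash
python3 m.py w11; python3 - <<'E'
from h import *
p,d=cap('scene','s11'); cv2.imwrite('pics/s11c.png',cv2.resize(p[150:230,220:350],(780,480),interpolation=cv2.INTER_CUBIC))
E
```

```text
t 13.6 S,T,z -96.83086369071663 1.3034916955839622 35.16326444844427 F along,lat,z 0.47620286470518103 0.29176213202679785 -1.1666225721736931 yaw 10.868524475217875 gap -9.675453582903386e-05 mom [-0.112   0.0325  0.0274]
```

View pics/w11.png

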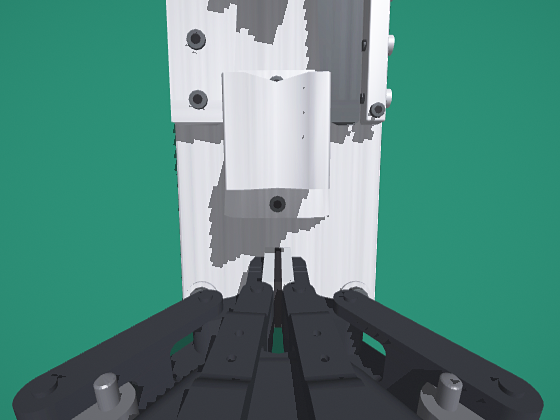

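View pics/s11c.png

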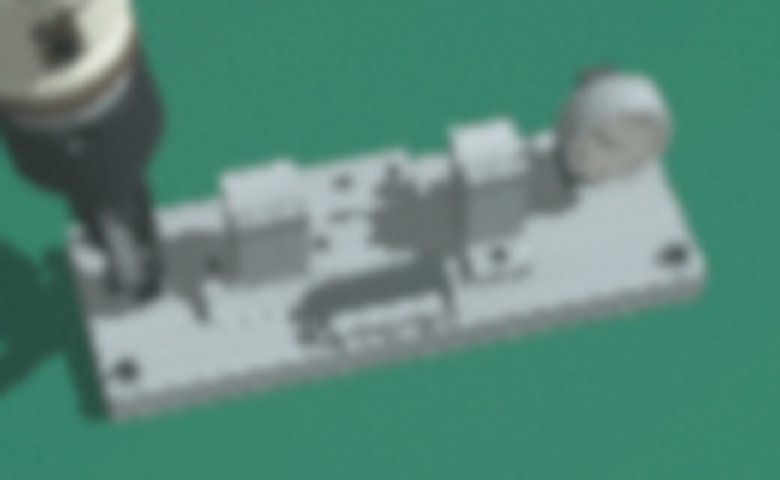

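>>> servo_tool([
  [[0,0,0],[-0.7,4,0],0],
  [[0,0,0],[-1.5,8,0],0],
  [[0,0,0],[-2.1,11,0],0],
  [[0,0,0],[-2.4,13,0],0],
  [[0,0,0],[-2.6,14,0],0],
  [[0,0,0],[-2.8,15,0],0],
  [[0,0,0],[-2.8,15,0],0],
])

```text
t: 14.58
tool_pos: [0.5389, -0.0823, 0.035]
orientation: [-0.505, 0.495, -0.403, 0.582]
contact_force: [-0.0, 0.1, -0.0]
finger_gap: 0.0
```

```bash
python3 m.py
```

```text
t 14.575 S,T,z -81.4815469748764 1.3720767414152448 34.99902769754472 F along,lat,z 0.06469869196031025 0.021172181741899096 -0.008898321380240298 yaw 10.868038966642462 gap 2.9304420907201277e-05 mom [-0.0246 -0.0322 -0.0121]
```

>>> servo_tool([
  [[0,0,0],[-0.2,1,0],0],
  [[0,0,0],[-0.4,2,0],0],
  [[0,0,0],[-0.6,3,0],0],
  [[0,0,0],[-0.8,4,0],0],
  [[0,0,0],[-1.0,5,0],0],
  [[0,0,0],[-1.1,6,0],0],
  [[0,0,0],[-1.3,7,0],0],
  [[0,0,0],[-1.5,8,0],0],
  [[0,0,0],[-1.7,9,0],0],
])

```text
t: 15.7
tool_pos: [0.5373, -0.0733, 0.0351]
orientation: [-0.505, 0.494, -0.403, 0.582]
contact_force: [0.8, -3.8, -0.4]
finger_gap: -0.0002
```

```bash
python3 m.py w12
```

```text
t 15.7 S,T,z -72.30296987247142 1.3120503038988278 35.05087071595222 F along,lat,z -3.9195447905979472 -0.09928193596086618 -0.37116584680606945 yaw 10.870505269438711 gap -0.00022773429817347254 mom [-0.6709 -0.1728  0.0194]
```

View pics/w12.png

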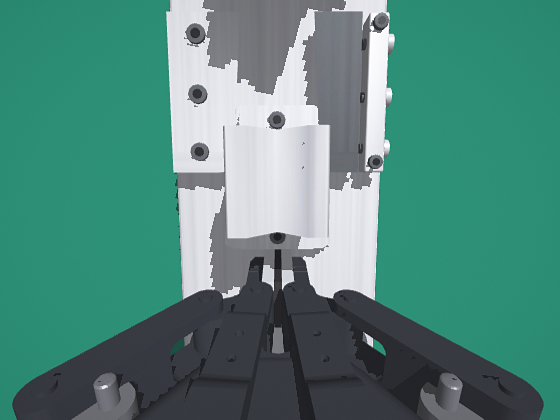

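>>> servo_tool([
  [[0,0,0],[-0.1,0.5,0],0],
  [[0,0,0],[-0.2,1,0],0],
  [[0,0,0],[-0.3,1.5,0],0],
  [[0,0,0],[-0.4,2,0],0],
  [[0,0,0],[-0.5,2.5,0],0],
  [[0,0,0],[-0.6,3,0],0],
  [[0,0,0],[-0.7,3.5,0],0],
])

```text
t: 16.62
tool_pos: [0.5365, -0.0696, 0.035]
orientation: [-0.505, 0.495, -0.403, 0.582]
contact_force: [0.7, -3.5, -1.6]
finger_gap: 0.0001
```

>>> servo_tool([
  [[0,0,0],[-0.1,0.4,0],0],
  [[0,0,0],[-0.2,0.8,0],0],
  [[0,0,0],[-0.2,1.2,0],0],
  [[0,0,0],[-0.3,1.6,0],0],
  [[0,0,0],[-0.4,2,0],0],
])

```text
t: 17.25
tool_pos: [0.5361, -0.0676, 0.035]
orientation: [-0.505, 0.494, -0.403, 0.582]
contact_force: [0.9, -4.3, 0.0]
finger_gap: 0.0
```

```bash
python3 m.py
```

```text
t 17.25 S,T,z -66.49027869038444 1.356897874681124 35.03691280146203 F along,lat,z -4.365057036390709 -0.060338432795455275 0.04355849523703337 yaw 10.868168050445702 gap 4.7616681480019584e-05 mom [-0.6239 -0.13   -0.0125]
```

>>> servo_tool([
  [[0,0,0],[-0.1,0.4,0],0],
  [[0,0,0],[-0.2,0.8,0],0],
  [[0,0,0],[-0.2,1.2,0],0],
  [[0,0,0],[-0.3,1.6,0],0],
  [[0,0,0],[-0.3,1.8,0],0],
])

```text
t: 17.88
tool_pos: [0.5358, -0.0657, 0.035]
orientation: [-0.505, 0.495, -0.403, 0.582]
contact_force: [0.2, -3.4, 0.0]
finger_gap: 0.0001
```

>>> servo_tool([
  [[0,0,0],[-0.1,0.4,0],0],
  [[0,0,0],[-0.2,0.8,0],0],
  [[0,0,0],[-0.2,1.2,0],0],
  [[0,0,0],[-0.3,1.6,0],0],
  [[0,0,0],[-0.3,1.8,0],0],
])

```text
t: 18.5
tool_pos: [0.5355, -0.0639, 0.035]
orientation: [-0.505, 0.495, -0.403, 0.582]
contact_force: [0.5, -4.0, -1.7]
finger_gap: 0.0004
```

>>> servo_tool([
  [[0,0,0],[-0.1,0.4,0],0],
  [[0,0,0],[-0.2,0.8,0],0],
  [[0,0,0],[-0.2,1.2,0],0],
  [[0,0,0],[-0.3,1.5,0],0],
])

```text
t: 19.0
tool_pos: [0.5352, -0.0624, 0.035]
orientation: [-0.505, 0.495, -0.403, 0.582]
contact_force: [0.8, -3.6, -0.7]
finger_gap: 0.0001
```

>>> servo_tool([
  [[0,0,0],[-0.1,0.4,0],0],
  [[0,0,0],[-0.2,0.8,0],0],
  [[0,0,0],[-0.2,1.2,0],0],
  [[0,0,0],[-0.3,1.5,0],0],
])

```text
t: 19.5
tool_pos: [0.5349, -0.0609, 0.035]
orientation: [-0.505, 0.494, -0.403, 0.582]
contact_force: [1.6, -3.4, -0.2]
finger_gap: 0.0003
```

```bash
python3 m.py w13
```

```text
t 19.5 S,T,z -59.67320048435687 1.3008840274838938 35.04895895666972 F along,lat,z -3.6429157561301397 -0.8910602423903626 -0.17396615956634343 yaw 10.875217758021595 gap 0.0002771489423586531 mom [-0.67   -0.1481  0.0243]
```

View pics/w13.png

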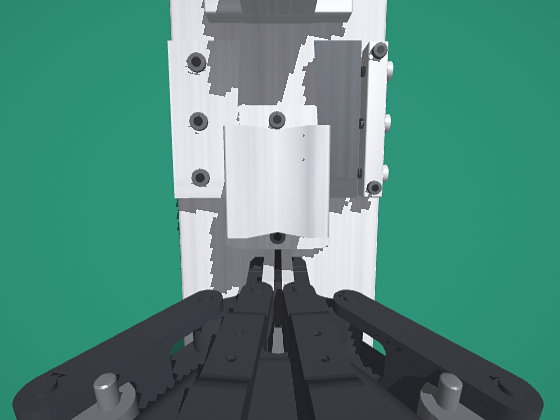

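>>> servo_tool([
  [[0,0,0],[-0.1,0.4,0],0],
  [[0,0,0],[-0.2,0.8,0],0],
  [[0,0,0],[-0.2,1.2,0],0],
  [[0,0,0],[-0.3,1.5,0],0],
])

```text
t: 20.05
tool_pos: [0.5346, -0.0593, 0.035]
orientation: [-0.505, 0.494, -0.403, 0.582]
contact_force: [1.1, -3.5, -0.6]
finger_gap: -0.0
```

>>> servo_tool([
  [[0,0,0],[-0.1,0.4,0],0],
  [[0,0,0],[-0.2,0.8,0],0],
  [[0,0,0],[-0.2,1.2,0],0],
  [[0,0,0],[-0.3,1.5,0],0],
])

```text
t: 20.55
tool_pos: [0.5343, -0.0578, 0.035]
orientation: [-0.505, 0.494, -0.403, 0.582]
contact_force: [1.0, -4.2, -0.6]
finger_gap: 0.0004
```

>>> servo_tool([
  [[0,0,0],[-0.1,0.4,0],0],
  [[0,0,0],[-0.2,0.8,0],0],
  [[0,0,0],[-0.2,1.2,0],0],
  [[0,0,0],[-0.3,1.5,0],0],
])

```text
t: 21.05
tool_pos: [0.534, -0.0566, 0.035]
orientation: [-0.505, 0.494, -0.403, 0.581]
contact_force: [-0.4, -5.1, -1.5]
finger_gap: -0.0003
```

>>> servo_tool([
  [[0,0,0],[-0.1,0.3,0],0],
  [[0,0,0],[-0.1,0.6,0],0],
  [[0,0,0],[-0.2,0.9,0],0],
])

```text
t: 21.42
tool_pos: [0.534, -0.0564, 0.0351]
orientation: [-0.505, 0.494, -0.404, 0.581]
contact_force: [-0.5, -6.3, -1.7]
finger_gap: 0.0001
```

```bash
python3 m.py
```

```text
t 21.425 S,T,z -55.115917736027335 1.3931617170739865 35.10793327006542 F along,lat,z -6.128049632711034 1.6450143773774233 -1.6641575734710354 yaw 10.894026534941313 gap 0.00013354652852105793 mom [-1.2484 -0.1034  0.0502]
```

>>> servo_tool([
  [[0,0,0],[-0.1,0.6,0],0],
  [[0,0,0],[-0.2,0.9,0],0],
  [[0,0,0],[-0.2,1.2,0],0],
  [[0,0,0],[-0.3,1.4,0],0],
])

```text
t: 21.92
tool_pos: [0.534, -0.0563, 0.0351]
orientation: [-0.506, 0.493, -0.404, 0.581]
contact_force: [1.1, -8.9, -1.6]
finger_gap: 0.0003
```

```bash
python3 m.py
```

```text
t 21.925 S,T,z -54.99823438036261 1.3696690823379625 35.12820462094459 F along,lat,z -8.929685569766415 0.5880115560423175 -1.558953281065062 yaw 10.905372100594803 gap 0.0003479361143998467 mom [-1.61   -0.1508  0.0339]
```

>>> servo_tool([
  [[0,0,0],[-0.2,1.2,0],0],
  [[0,0,0],[-0.3,1.6,0],0],
  [[0,0,0],[-0.4,2.0,0],0],
  [[0,0,0],[-0.4,2.3,0],0],
  [[0,0,0],[-0.4,2.3,0],0],
])

```text
t: 22.55
tool_pos: [0.5339, -0.0561, 0.0352]
orientation: [-0.507, 0.492, -0.406, 0.58]
contact_force: [-0.9, -11.0, -2.4]
finger_gap: 0.0001
```

```bash
python3 m.py
```

```text
t 22.55 S,T,z -54.85462556583398 1.3625035748602492 35.17990882169707 F along,lat,z -10.634223087014766 2.9722003169640767 -2.375794216187428 yaw 10.924857159782205 gap 0.00011296750212000332 mom [-2.008  -0.0868  0.0448]
```

>>> servo_tool([
  [[0,0,0],[-0.5,2.0,-0.5],0],
  [[0,0,0],[-0.6,2.4,-0.7],0],
  [[0,0,0],[-0.7,2.8,-0.8],0],
  [[0,0,0],[-0.7,3.0,-0.8],0],
  [[0,0,0],[-0.7,3.0,-0.8],0],
])

```text
t: 23.18
tool_pos: [0.534, -0.0561, 0.0352]
orientation: [-0.508, 0.49, -0.407, 0.579]
contact_force: [-1.6, -13.5, 1.8]
finger_gap: 0.0002
```

```bash
python3 m.py
```

```text
t 23.175 S,T,z -54.81239998046058 1.2648629958694098 35.16382014753867 F along,lat,z -12.989079440819413 4.098212963733241 1.7939331601921304 yaw 10.961379505789766 gap 0.0001877902174509007 mom [-2.2612  0.1992  0.1131]
```

```bash
python3 - <<'E'
from h import *
from scipy.spatial.transform import Rotation as R
q=R.from_quat(ctrl.get_state()['orientation']); q0=R.from_quat([-0.505,0.4945,-0.403,0.582])
print((q0*q.inv()).as_rotvec(), q.as_matrix()[:,1])
for i in range(3): print(ctrl.get_state()['contact_force'])
E
```

```text
[ 0.0144  0.0041 -0.001 ] [-0.0264  0.1515 -0.9881]
[ -1.5917 -13.5269   1.7939]
[ -1.5917 -13.5269   1.7939]
[ -1.5917 -13.5269   1.7939]
```

>>> servo_tool([
  [[0,0,0],[-1.0,2.8,-0.6],0],
  [[0,0,0],[-1.3,3.1,-0.6],0],
  [[0,0,0],[-1.5,3.4,-0.6],0],
  [[0,0,0],[-1.5,3.5,-0.6],0],
  [[0,0,0],[-1.5,3.5,-0.6],0],
])

```text
t: 23.8
tool_pos: [0.5339, -0.056, 0.0353]
orientation: [-0.51, 0.488, -0.41, 0.579]
contact_force: [1.3, -14.5, -0.0]
finger_gap: -0.0005
```

```bash
python3 m.py
```

```text
t 23.8 S,T,z -54.700775305626024 1.3488602410781338 35.299414535666415 F along,lat,z -14.466319995354715 1.4389534005191036 -0.04983577119830329 yaw 10.977397208564543 gap -0.00046679243450344266 mom [-2.5746 -0.1509  0.0627]
```

>>> servo_tool([
  [[0,0,0],[-1.5,3.5,-0.9],0],
  [[0,0,0],[-1.7,3.9,-1.0],0],
  [[0,0,0],[-1.8,4.2,-1.0],0],
  [[0,0,0],[-1.8,4.3,-1.0],0],
  [[0,0,0],[-1.8,4.3,-1.0],0],
])

```text
t: 24.42
tool_pos: [0.5339, -0.0559, 0.0354]
orientation: [-0.511, 0.485, -0.412, 0.578]
contact_force: [-0.4, -15.9, -0.2]
finger_gap: 0.0002
```

```bash
python3 m.py
```

```text
t 24.425 S,T,z -54.60184579072486 1.3131936064537502 35.40486491438687 F along,lat,z -15.508448752576268 3.4090583128958554 -0.24654111436130677 yaw 10.99875199618746 gap 0.0001621184202065883 mom [-2.9565 -0.1184  0.0512]
```

>>> servo_tool([
  [[0,0,0],[-1.9,4.3,-1.3],0],
  [[0,0,0],[-2.2,4.7,-1.5],0],
  [[0,0,0],[-2.4,5.1,-1.6],0],
  [[0,0,0],[-2.4,5.2,-1.6],0],
  [[0,0,0],[-2.4,5.2,-1.6],0],
])

```text
t: 25.05
tool_pos: [0.5339, -0.0558, 0.0355]
orientation: [-0.513, 0.481, -0.416, 0.577]
contact_force: [0.3, -19.0, 1.7]
finger_gap: 0.0002
```

```bash
python3 m.py w14
```

```text
t 25.05 S,T,z -54.48038539710405 1.2988059045093334 35.452628458518866 F along,lat,z -18.75167906743162 3.2720000367231745 1.7222612916923972 yaw 11.037778987069508 gap 0.00018895539778872447 mom [-3.328  -0.0178  0.0791]
```

View pics/w14.png

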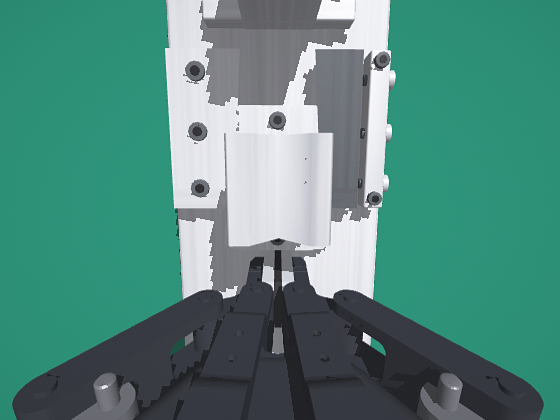

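Reads 18.8 N along the way with a slight downward push, and the block has almost stopped advancing. I'll unload straight back.

>>> servo_tool([
  [[0,0,0],[-1.4,3,-0.8],0],
  [[0,0,0],[-0.6,1,-0.2],0],
  [[0,0,0],[0.2,-1,0],0],
  [[0,0,0],[0.6,-3,0],0],
  [[0,0,0],[1.5,-8,0],0],
  [[0,0,0],[2.8,-15,0],0],
  [[0,0,0],[3.8,-20,0],0],
  [[0,0,0],[3.8,-20,0],0],
])

```text
t: 26.1
tool_pos: [0.5379, -0.0762, 0.0355]
orientation: [-0.513, 0.481, -0.416, 0.577]
contact_force: [-1.3, 0.5, 0.7]
finger_gap: -0.0002
```

```bash
python3 m.py w15; python3 meas.py w15 36 50
```

```text
t 26.1 S,T,z -75.32190267689217 1.2357589491167575 35.503905722706655 F along,lat,z 0.7108006299885562 1.1481144971198198 0.7145976745786286 yaw 10.992616933330766 gap -0.00020926384275331703 mom [-0.038  -0.0211 -0.0017]
gib -24.62956979591548 13.928035109771153 rail 25.877244118582414 -12.28473161663851
plate -50 -54.12164544617248 55.60051297233778
plate -40 -53.964160466675196 55.81562471494066
plate -30 -54.12498976474187 55.823879859995046
front 49.99929316707613
-44 any -30.36235152013968 33.10582729723396 top -22.28107431729703 24.574304337330986
-40 any -34.38073509959653 29.111220695352518 top -21.63990301268198 24.629638135365457
-36 any -33.71864589583622 29.182893828301562 top -21.521322600550874 24.540561576083615
-32 any -25.82549687837882 29.012078374075266 top -21.447589076465633 23.961089524220856
```

View pics/w15.png

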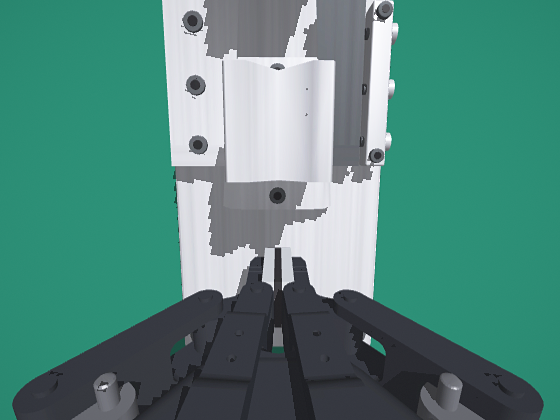

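```bash
python3 - <<'E'
from h import *
z=load('w15'); P=pts(z); H=P[...,2]*1000
th=np.radians(100.8); o=np.array([.525,-.002]); ax=np.array([np.cos(th),np.sin(th)]); ay=np.array([-ax[1],ax[0]])
S=(P[...,:2]-o)@ax*1000; T=(P[...,:2]-o)@ay*1000
k=(H>76)&(H<95)&(S>-60)&(S<30)&(abs(T)<30)
print('block top S',np.percentile(S[k],[1,99]),'T',T[k].min(),T[k].max(),'H',np.percentile(H[k],[50,99]))
e=k&(abs(abs(T-T[k].mean())-14)<2.5); A=np.c_[S[e],T[e],np.ones(e.sum())]; print('tilt',np.linalg.lstsq(A,H[e],rcond=None)[0])
f=(abs(H-36)<4)&(S>-55)&(S<-28)&(abs(T-1)<14); print('foot top',f.sum(),np.median(H[f]),S[f].min())
g=(abs(H-22)<3)&(S>-70)&(S<-48)&(abs(T)<40); print('floor',np.median(H[g]))
E
```

```text
block top S [-26.2693   8.9559] T -15.78499660315473 18.692702985538602 H [84.275  86.7238]
tilt [ 0.0002  0.0009 85.4922]
foot top 1588 35.648574041214545 -43.36389334109341
floor 21.542336486781927
```

>>> servo_tool([
  [[0.04,0.008,0],[0,0,0],0],
  [[0.04,0.008,0],[-0.8,5,-0.4],0],
  [[0.04,0.008,0],[-2.0,11,-0.4],0],
  [[0.04,0.008,0],[-2.9,16,-0.4],0],
  [[0.04,0.008,0],[-3.2,18,-0.4],0],
  [[0.04,0.008,0],[-3.5,19,-0.4],0],
  [[0.04,0.008,0],[-3.6,19.5,-0.4],0],
])

```text
t: 27.02
tool_pos: [0.5342, -0.0564, 0.0351]
orientation: [-0.503, 0.492, -0.404, 0.585]
contact_force: [-0.8, 0.1, -0.4]
finger_gap: -0.0002
```

```bash
python3 m.py
```

```text
t 27.025 S,T,z -55.18186752775921 1.1659940519884027 35.07310134485748 F along,lat,z 0.2743927554293819 0.7353848665754323 -0.3761036450160014 yaw 10.983800922193897 gap -0.00020723754616339853 mom [-0.1183 -0.0234 -0.0234]
```

Block top tilt is about 0, and the foot top is 14.1 mm above the floor, so the rest is flat and has not lifted. A light check press will show whether it is still tight.

>>> servo_tool([
  [[0,0,0],[-0.2,0.6,-0.1],0],
  [[0,0,0],[-0.4,1.2,-0.3],0],
  [[0,0,0],[-0.7,1.8,-0.4],0],
  [[0,0,0],[-0.9,2.4,-0.5],0],
  [[0,0,0],[-0.9,2.4,-0.5],0],
])

```text
t: 27.65
tool_pos: [0.5342, -0.0561, 0.0351]
orientation: [-0.503, 0.49, -0.406, 0.585]
contact_force: [-0.0, -7.5, 0.4]
finger_gap: 0.0001
```

```bash
python3 m.py
```

```text
t 27.65 S,T,z -54.84388968922599 1.1009991951905822 35.11593746206576 F along,lat,z -7.334915424555312 1.4365815775540849 0.41966276264085706 yaw 10.984129099429339 gap 0.00013318878168348672 mom [-1.4236  0.0133  0.066 ]
```

>>> servo_tool([
  [[0,0,0],[-0.7,2.2,-0.5],0],
  [[0,0,0],[-1.1,2.9,-0.7],0],
  [[0,0,0],[-1.4,3.5,-0.8],0],
  [[0,0,0],[-1.6,4.0,-0.9],0],
  [[0,0,0],[-1.6,4.0,-0.9],0],
])

```text
t: 28.28
tool_pos: [0.5342, -0.0559, 0.0352]
orientation: [-0.505, 0.488, -0.409, 0.584]
contact_force: [-0.9, -13.2, 0.9]
finger_gap: -0.0001
```

```bash
python3 m.py
```

```text
t 28.275 S,T,z -54.67359470369439 1.0478781993147153 35.237788630975054 F along,lat,z -12.782547807549497 3.3123723640293887 0.9051265604237203 yaw 11.000336672517193 gap -0.00012551819107973979 mom [-2.3042  0.0825  0.0521]
```

Holds 12.8 N with no slip, so it is tight. Retreating clear.

>>> servo_tool([
  [[0,0,0],[-0.8,2,-0.4],0],
  [[0,0,0],[0,0,0],0],
  [[0,0,0],[0.4,-2,0],0],
  [[0,0,0],[1.5,-8,0],0],
  [[0,0,0],[3.4,-18,0],0],
  [[0,0,0],[5.3,-28,4],0],
  [[0,0,0],[6.5,-34,30],0],
  [[0,0,0],[7.5,-40,70],0],
  [[0,0,0],[7.5,-40,110],0],
  [[0,0,0],[7.5,-40,130],0],
  [[0,0,0],[7.5,-40,130],0],
])

```text
t: 29.65
tool_pos: [0.5431, -0.097, 0.1674]
orientation: [-0.504, 0.486, -0.41, 0.584]
contact_force: [-0.4, -0.6, -0.2]
finger_gap: -0.0001
```

```bash
python3 m.py w16; python3 - <<'E'
from h import *
cap('top','t16'); p=cv2.imread('pics/t16.png'); cv2.imwrite('pics/t16c.png',cv2.resize(p[90:340,60:500],(800,454)))
E
```

```text
t 29.65 S,T,z -96.75185078451486 0.04431766251976443 167.367625275833 F along,lat,z -0.5328458032022254 0.5234345635496355 -0.18950311185907337 yaw 10.976154827280292 gap -0.00011681887224225267 mom [-0.082  -0.0036  0.0372]
```

View pics/w16.png

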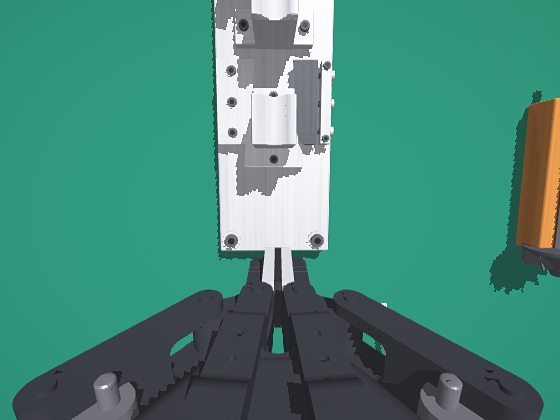

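View pics/t16c.png

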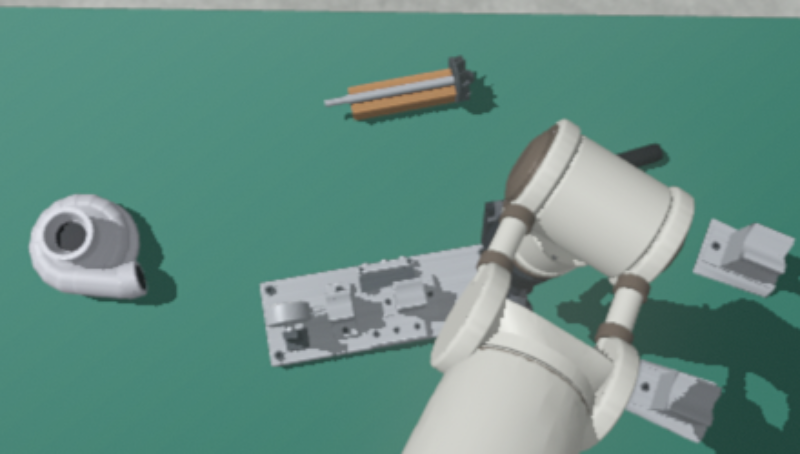

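The pictures show the rest seated between the rails: block at (273,120) in wrist, and in place in the top view. The robot is clear, and the housing and rotor are where they were. The driver's handle shows at the same spot, but the arm hides the rest of it.

```bash
python3 -c "
from h import *
print(sign_off(), ctrl.get_state()['t'])"
```

```text
the job is handed in; nothing more can be done
the job is handed in; nothing more can be done
```

The small V-rest is wedged in the way about 8–9 mm before the nominal seat, and I handed the job in at about 30 s of the 70 s allowed.

- **Fitting:** I set the rest down on the landing in front of the mouth, slid it about 25 mm under the rails narrow end first, and let go. I then pushed it in with the closed fingertips about 7 mm up on the heel. Drag was about 4 N. The press peaked at a reading of 18.8 N along the way, with 1–2 N downward at the peak.
- **Checks after leaving it:** The foot lies flat: its top is 14.1 mm above the floor and the block is not tilted. A second press to 12.8 N met the same stop with no slip. The last pictures show the rest seated and the robot touching nothing.

**Not ideal or not confirmed:**
- **Sideways force:** During the press the tool took up to about 4 N sideways, so it was pushing the rest slightly toward the gib strip.
- **Upward push:** At about 10 N the tool was briefly pushing up by around 2 N. I corrected that before the final press.
- **Rail load:** I could not measure it. Half of the peak push would be about 9–10 N, under the 14 N limit.
- **Screwdriver:** The arm hid most of it in the last picture. Only the handle end was visible, in its old place.

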